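# Switch on the tracing light box with its sunken key

### The job

Switch on the tracing light box: with the fingertips, push the flat round tin off the round well that it covers, then reach a fingertip into that well, press the sunken key at its bottom fully down, and let it come up again. Do not lift the tin: it must slide, and stay lying flat on the light box, clear of both wells. Do not press the key in the square well, and leave everything else where it stands.

Things in the scene. Friction and masses are not known exactly. Their poses are not given: they have to be found in the camera images.
- lightbox: fixed tracing light box: flat grey housing 300 mm (x) by 420 mm (y), its level top 45 mm above the table. Origin: centre of its underside; x points away from the robot (turned up to 0.3 rad), y left, z up. Two wells open in its top, 90 mm to -x of the origin and 110 mm to +y and -y; which is on which side varies. The top is free of other things up to 50 mm to +x of the origin
- round_mouth (a point): centre of the mouth of the round well, level with the light box's top: a straight round hole 46 mm across and 30 mm deep. z up, x and y as the light box. At the start the tin covers it
- round_key_top (a point): centre of the top face of the round key, a black disc 30 mm across at the bottom of the round well; released, it stands 22 mm below the mouth. It moves with the key
- round_key (a joint): travel of the round key, straight down, m: 0 released, 0.006 fully down. A spring pushes back with about 1.3 N at first, 5 N fully down, and lifts it again when released
- square_mouth (a point): centre of the mouth of the square well, level with the light box's top: a square hole 42 x 42 mm, 30 mm deep, open from the start, 220 mm from the round one
- square_key (a joint): travel of the key in the square well, m: 0 released, 0.006 fully down; a square black key 30 x 30 mm, its top 22 mm below the mouth, same spring
- tin: flat round lidded tin of plain steel, 66 mm across, 30 mm tall, 0.1 to 0.25 kg, lying loose and flat on the light box over the round well, its centre up to 9 mm from the well's. Origin at the centre of its underside, z up. It slides when pushed low on its side
- bauble: bystander: green Christmas bauble 56 mm across glued on a cork foot 44 mm across, 76 mm tall, standing on the light box towards its far side; origin under its foot
- twine: bystander: brown twine spool 52 mm across, 52 mm tall, standing on the far part of the light box; origin under its centre
- glue_stick: bystander: white glue stick, upright cylinder 27 mm across, 80 mm tall, on the far part of the light box; origin under its centre
- gold_bauble: bystander: gold-coloured bauble 60 mm across on a cork foot, 80 mm tall, on the table beside the light box; origin under its foot
- tape_roll: bystander: red roll of tape lying flat, 96 mm across, 45 mm tall, on the table beside the light box; origin under its centre
- bead_jar: bystander: amber glass jar with a steel lid, 60 mm across, 70 mm tall, on the table beside the light box; origin under its centre
- punch: bystander: blue two-hole paper punch on a dark steel base 100 x 110 mm, about 80 mm tall, on the table beside the light box; origin under its centre
Not all that is in view belongs to the job. Leave any blue or pink look-alike of the part that bears round_mouth alone.

How it is judged:
On the way, in this order (a step that is already met when the one before it is completed fails the run):
1. the tin has been pushed clear of the round well (horizontal distance between tin and round_mouth above 0.055 m), for 0.1 s.
2. the key in the round well is pressed down (value of joint round_key above 0.0045 m), for 0.05 s.
At the end, for the whole second after the job is handed in: The round key has been pressed at least 4.5 mm down after the tin was cleared, and both keys are up again (within 1.5 mm); the tin lies flat and at rest on the light box (within 4 mm of its top, tilted under 0.08 rad), its centre more than 55 mm from the centres of both wells (horizontal distance between tin and round_mouth above 0.055 m and horizontal distance between tin and square_mouth above 0.055 m and z of tin in the frame of lightbox between 0.041 and 0.049 m and angle between tin's own z axis and vertical below 0.08 rad and linear speed of tin below 0.02 m/s and value of joint each of round_key, square_key below 0.0015 m); the robot touches nothing.
It fails at once if the tin is lifted more than 10 mm off the light box (z of tin in the frame of lightbox above 0.055 m).
It fails at once if the tin is tipped over (more than 0.5 rad) (angle between tin's own z axis and vertical above 0.5 rad).
It fails at once if the key in the square well is pressed (more than 2 mm) (value of joint square_key above 0.002 m).
It fails at once if a bystander is moved more than 25 mm or tipped over (distance of any of bauble, twine, glue_stick, gold_bauble, tape_roll, bead_jar, punch from where it was at the start of the episode above 0.025 m or angle between any of bauble, twine, glue_stick, gold_bauble, tape_roll, bead_jar, punch's own z axis and vertical above 0.4 rad).
It also fails if it takes over 48 s, if anything falls off the work surface, if the arm or the gripper's body presses on something with over 40 N, if the wrist force passes 120 N, or if a joint passes its speed limit or range.

### The arm

A 6-joint arm with a two-finger parallel gripper is mounted at the origin on the work surface. World frame = base frame: x ahead of the robot, y to its left, z up, the work surface at z = 0. Lengths are in m, angles in rad, forces in N, time in s.
With the tool pointing down it reaches from about 0.25 to 0.775 m from the base axis. Payload 4 kg.
Tool frame: the origin (TCP) lies between the finger pads; the fingertips stand 8 mm ahead of it and the grasp point (between the pads) lies 11 mm behind it; z points along the fingers, y is the line along which they close (so a half turn about z gives the same grasp; the last joint's range is limited). The gripper opens to 94 mm and grips with 3 to 60 N. Pads are 16 mm wide; open, the fingers measure 119 mm over their backs; the gripper's body (75 mm by 177 mm) begins 78 mm behind the grasp point.
Start: joints at [1.068, 0.087, 1.371, -0, 1.684, -0.103], TCP at [0.214, 0.507, 0.214] pointing down, gripper open.
Joint ranges: [-3.1, 3.1], [-0.76, 2.03], [0.27, 2.55], [-1.08, 4.22], [0.17, 2.65], [-2.57, 2.57]. Speed limits (rad/s): [2.79, 2.79, 3.14, 3.14, 3.14, 3.14].

### API

Orientations are given as [roll, pitch, yaw] about the fixed x, y, z axes, in that order (R = Rz(yaw) Ry(pitch) Rx(roll)).
In Python, from plant import arm, eyes gives the robot as it stands. The module is installed in compiled form; this text tells all that it offers.
- The arm moves only by the shell command python3 -m jog 'ROWS' [FORCE]. ROWS is JSON, a list of rows, each a list of 3 entries, a list of its own where there are three numbers: the turn, a rotation vector about the world's x, y, z in rad, then the shift along the world's x, y, z in cm, then the finger opening in cm, from 0 to 9.4. A call has exactly 5 rows; each row is the pose to reach, as a shift and turn from the pose commanded when the call began; what a row does not reach only later rows make up. A row lasts 1/12 s, in which the tool goes at most 41.7 mm and 7.16 degrees, less where a joint would pass 70% of its speed; a pose out of reach is approached as far as the arm can. A call with a gripper value outside its range is refused whole. The fingers move at their own pace and stop on an object; FORCE is the grip in N (left out, the last holds). Time passes only in rows, so rows that repeat a pose let the fingers close, or fill a call up. It gives the time, the measured TCP pose, the force, the opening and the grip force at its end, in the units of the state.
- arm.read_state(): the state, without advancing time (a new reading comes with each control period).
- eyes.capture(name): name is "side" or "top"; returns a dict with "color" (480x640x3 uint8, blue, green, red), "z_map" (480x640 float32, m along the optical axis (not along the pixel's ray), 0 where there is no reading), "mtx" (3x3 intrinsics, pixels), "world_to_cam" (4x4, takes a point from world to camera coordinates). Camera axes: x right, y down, z forward; pixel columns grow to the right and rows downward; lengths in m; the calibration is good to about 2 mm. A picture is of the moment at which its call begins.
- arm.finish_job(): hands the job in; it is judged then, once.
The state is a dict: "clock": time; "q": joint angles; "dq": joint speeds; "joint_efforts": joint torques, N m; "tcp_pos": TCP position; "eef_rot": TCP orientation; "ft_force": force on the tool from outside, world axes, zero at the start; "torque": the same for the moment, N m; "gripper_width": opening from 0.0 (shut) to 1.0 (fully open); "finger_force": force on a finger pad.
Only numpy, scipy, OpenCV 4.12 (cv2) and the standard library are available. Lean on these libraries where they do the work, as an engineer would, in place of code of your own. Each camera call takes 0.05 s, during which the arm holds its last target. There are 200 camera calls.

## Working session

There is one attempt and no reset: what is moved stays moved. The work goes in short steps, Python scripts to look and compute and a shell command to move; the robot and the scene stay as the last step left them, time stands still between calls to the robot, and variables do not carry over. Pictures are saved under pics/ and viewed, at most 10 in all, crops included, and the job is handed in when it is done.

```bash
mkdir -p pics; cat > h.py <<'E'
import numpy as np, cv2
from plant import arm, eyes
def ray(c,uv,z):
    K=c["mtx"];T=c["world_to_cam"];R=T[:3,:3];o=-R.T@T[:3,3]
    d=R.T@np.linalg.inv(K)@np.array([uv[0],uv[1],1.]); return o+d*(z-o[2])/d[2]
def pts(c):
    K=c["mtx"];T=c["world_to_cam"];z=c["z_map"].astype(float);v,u=np.mgrid[:480,:640]
    P=np.stack([(u-K[0,2])/K[0,0]*z,(v-K[1,2])/K[1,1]*z,z],-1)
    return (P-T[:3,3])@T[:3,:3]
def proj(c,p):
    q=c["world_to_cam"]@np.append(p,1); w=c["mtx"]@q[:3]; return w[:2]/w[2]
E
python3 - <<'E'
from h import *
for n in("top","side"):
    c=eyes.capture(n); cv2.imwrite(f"pics/{n}0.png",c["color"]); T=c["world_to_cam"]; print(n,-T[:3,:3].T@T[:3,3])
print(arm.read_state())
E
```

```text
top [0.30012162 0.01392219 1.45310402]
side [ 0.22903983 -0.73160187  0.65784174]
{'clock': 0.1, 'q': array([ 1.06791851e+00,  8.78738630e-02,  1.37207645e+00, -1.09978867e-05,
        1.68359597e+00, -1.03071778e-01]), 'dq': array([ 0.00051725, -0.00134424, -0.00416818, -0.00103571, -0.00029433,
       -0.00064273]), 'joint_efforts': array([ 2.75962877e-03, -3.41255665e+01, -3.03301728e+01,  7.21463864e-02,
        3.04428278e-02, -8.66841788e-05]), 'tcp_pos': array([0.21384726, 0.50621335, 0.21243869]), 'eef_rot': array([-3.13964827e+00, -1.90135261e-04,  2.74178520e+00]), 'ft_force': array([ 0.49328634,  0.22240694, -0.26746678]), 'torque': array([-0.00794262,  0.01256895,  0.02826119]), 'finger_force': 0.0, 'gripper_width': 0.9996127040673178}
```

View pics/top0.png

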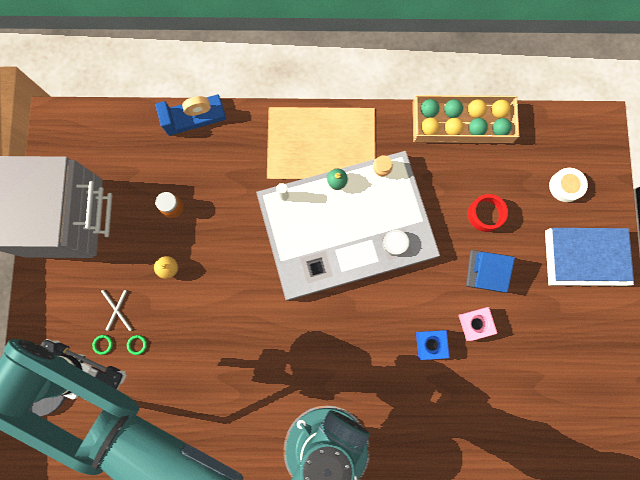

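View pics/side0.png

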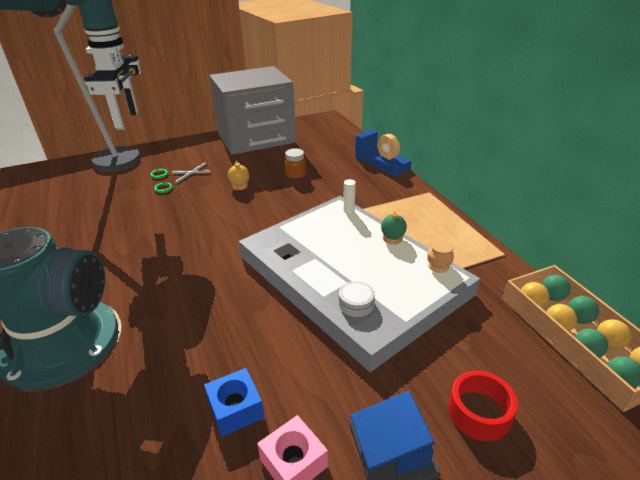

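The top view shows the light box with corners at about (258,192), (406,152), (438,256) and (286,299). The tin is at (396,242) and the open square well at (317,267). These could be mistaken for the round well:
- blue block with a hole at (433,345)
- pink block with a hole at (478,323)
- square well at (317,267)

By the description, the round well is the one under the tin at (396,242). Next I'll measure it and check a crop.

```bash
python3 - <<'E'
from h import *
c=eyes.capture("top"); P=pts(c)
m=((abs(P[...,2]-.045)<.012)&(c["z_map"]>0)).astype(np.uint8)
n,l,s,_=cv2.connectedComponentsWithStats(m); k=1+s[1:,4].argmax(); 
cn=max(cv2.findContours((l==k).astype(np.uint8),0,2)[0],key=cv2.contourArea)[:,0]
W=np.array([ray(c,p,.045)[:2] for p in cn]).astype(np.float32)
(cx,cy),sz,a=cv2.minAreaRect(W); print("box",cx,cy,sz,a, "medz",np.median(P[l==k][:,2]))
b=cv2.boxPoints(((cx,cy),sz,a)); e=max([b[1]-b[0],b[2]-b[1]],key=np.linalg.norm); e=e/np.linalg.norm(e); e=e if e[1]>0 else -e
ex=np.array([e[1],-e[0]]); C=np.array([cx,cy]); print("yaw",np.arctan2(ex[1],ex[0]))
R=C-.09*ex-.11*e; S=C-.09*ex+.11*e; print("round",R,"square",S)
g=c["color"].max(2); mm=np.zeros_like(g); mm[245:290,300:335]=(g[245:290,300:335]<90)
v,u=np.nonzero(mm); print("sq dark px",u.mean(),v.mean(),len(u),ray(c,(u.mean(),v.mean()),.045), "pred", proj(c,[*S,.045]))
# tin by height
t=(P[...,2]>.065)&(P[...,2]<.085)&(np.hypot(P[...,0]-R[0],P[...,1]-R[1])<.06)
q=np.argwhere(t)[:,::-1].astype(np.float32); (u,v),r=cv2.minEnclosingCircle(q)
print("tin px",u,v,r,"z",np.median(P[t][:,2]),"pos",ray(c,(u,v),.075), "diam",2*r/c["mtx"][0,0]*1.378, "mean",P[t].mean(0))
# obstacles on box
loc=(P[...,:2]-C)@np.array([ex,e]).T
o=((P[...,2]>.06)&(abs(loc[...,0])<.16)&(abs(loc[...,1])<.22)).astype(np.uint8)
n,l,s,_=cv2.connectedComponentsWithStats(o)
for k in range(1,n):
    if s[k,4]>20: print("obj loc",np.median(loc[l==k],0),P[l==k][:,2].max(),s[k,4])
im=cv2.resize(c["color"][130:310,240:460],None,fx=3,fy=3)
for p in ([*R,.045],[*S,.045]): cv2.circle(im,tuple(int(x) for x in (proj(c,p)-[240,130])*3),4,(0,0,255),-1)
cv2.imwrite("pics/crop.png",im)
E
```

```text
box 0.5814595818519592 -0.050872042775154114 (0.3009862005710602, 0.41979750990867615) 16.38406753540039 medz 0.04464174817629183
yaw 0.28595603
round [ 0.52614248 -0.18179194] square [0.46408604 0.0292744 ]
sq dark px 317.0064102564103 268.96153846153845 156 [0.45873448 0.0258271  0.045     ] pred [315.70634321 266.91742891]
tin px 395.34210205078125 241.65789794921875 12.87285041809082 z 0.07439324379737602 pos [ 0.52757972 -0.17626911  0.075     ] diam 0.06562443733253472 mean [ 0.52724141 -0.17657704  0.07442929]
obj loc [ 0.11347607 -0.12848643] 0.10476740158440818 321
obj loc [ 0.11115337 -0.00282706] 0.12177130345955765 353
obj loc [0.11250542 0.14094466] 0.130649961597356 146
obj loc [-0.08776968 -0.10508911] 0.08324361435814757 519
```

View pics/crop.png

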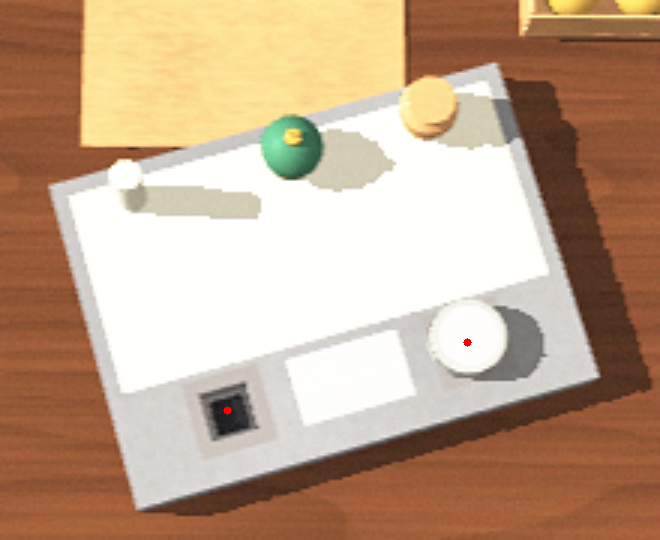

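The crop confirms it: the tin is at crop (467,340) over the predicted round well, and the open square well is at (228,410). The measured sizes also match (box 301×420 mm, tin 66 mm). I'll push the tin along the light box's +x with both fingertips, 34 mm apart, starting behind it on the robot side.

```bash
python3 -m jog '[[[0,0,0.12],[1.4,-3.9,0],3.4],[[0,0,0.24],[2.8,-7.8,0],3.4],[[0,0,0.36],[4.2,-11.7,0],3.4],[[0,0,0.48],[5.6,-15.6,0],3.4],[[0,0,0.6],[7,-19.5,0],3.4]]' 10
python3 -m jog '[[[0,0,0.05],[1.4,-3.9,0],3.4],[[0,0,0.086],[2.8,-7.8,0],3.4],[[0,0,0.086],[4.2,-11.7,0],3.4],[[0,0,0.086],[5.6,-15.6,0],3.4],[[0,0,0.086],[7,-19.5,0],3.4]]'
python3 -m jog '[[[0,0,0],[1.4,-3.9,0],3.4],[[0,0,0],[2.8,-7.8,0],3.4],[[0,0,0],[4.2,-11.7,0],3.4],[[0,0,0],[5.6,-15.6,0],3.4],[[0,0,0],[7,-19.5,0],3.4]]'
python3 -m jog '[[[0,0,0],[1.4,-3.9,0],3.4],[[0,0,0],[2.8,-7.8,0],3.4],[[0,0,0],[4.1,-11.6,0],3.4],[[0,0,0],[4.1,-11.6,0],3.4],[[0,0,0],[4.1,-11.6,0],3.4]]'
```

```text
clock: 0.57
tcp_pos: [0.28, 0.3221, 0.2132]
eef_rot: [-3.141, -0.0, -2.965]
ft_force: [1.3, 0.0, -0.2]
gripper_width: 0.682
finger_force: 0.0
clock: 0.98
tcp_pos: [0.3499, 0.1271, 0.2135]
eef_rot: [3.141, 0.001, -2.884]
ft_force: [1.1, 1.1, -0.1]
gripper_width: 0.369
finger_force: 0.0
clock: 1.4
tcp_pos: [0.42, -0.0682, 0.2135]
eef_rot: [3.141, 0.0, -2.886]
ft_force: [0.2, 0.6, 1.3]
gripper_width: 0.361
finger_force: 0.0
clock: 1.82
tcp_pos: [0.4607, -0.1834, 0.2123]
eef_rot: [3.139, -0.002, -2.888]
ft_force: [0.6, 0.6, 0.8]
gripper_width: 0.366
finger_force: 0.0
```

```bash
python3 -m jog '[[[0,0,0.03],[0.4,-1.1,-3],3.4],[[0,0,0.03],[0.4,-1.1,-6],3.4],[[0,0,0.03],[0.4,-1.1,-9],3.4],[[0,0,0.03],[0.4,-1.1,-11],3.4],[[0,0,0.03],[0.4,-1.1,-12],3.4]]'
python3 - <<'E'
from h import *
c=eyes.capture("side"); cv2.imwrite("pics/side1.png",cv2.resize(c["color"][200:380,220:490],None,fx=2.9,fy=2.9)); print(arm.read_state()["tcp_pos"])
E
```

```text
clock: 2.23
tcp_pos: [0.4628, -0.1902, 0.0902]
eef_rot: [3.137, -0.004, -2.853]
ft_force: [-0.0, -0.7, -0.8]
gripper_width: 0.36
finger_force: 0.0
[ 0.46256662 -0.19022274  0.08962769]
```

View pics/side1.png

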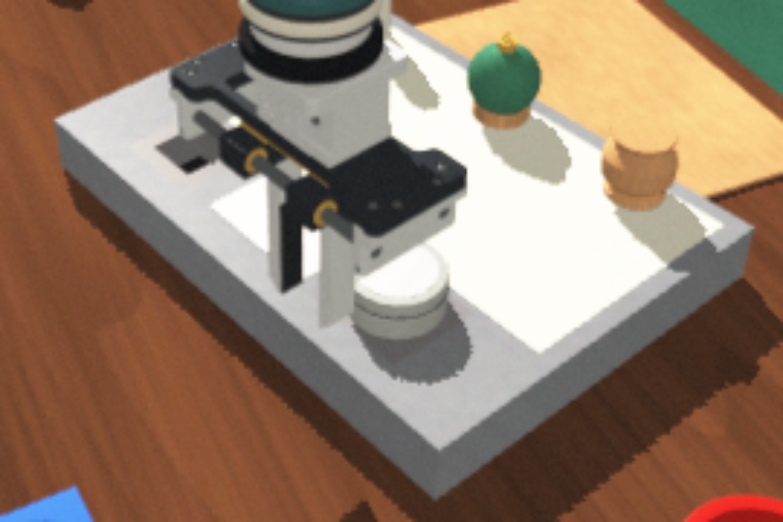

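The crop shows the fingers at about (285,290) and (330,320), behind the tin at (400,290) and clear of it. I'll lower them, correct sideways, then push slowly.

```bash
python3 -m jog '[[[0,0,0],[0.2,-0.4,-1],3.4],[[0,0,0],[0.2,-0.4,-2],3.4],[[0,0,0],[0.2,-0.4,-2.9],3.4],[[0,0,0],[0.2,-0.4,-2.9],3.4],[[0,0,0],[0.2,-0.4,-2.9],3.4]]'
python3 -m jog '[[[0,0,0],[0.6,0.18,0],3.4],[[0,0,0],[1.2,0.36,0],3.4],[[0,0,0],[1.8,0.53,0],3.4],[[0,0,0],[2.4,0.7,0],3.4],[[0,0,0],[2.8,0.82,0],3.4]]'
```

```text
clock: 2.7
tcp_pos: [0.4669, -0.1969, 0.0645]
eef_rot: [3.141, -0.0, -2.855]
ft_force: [0.9, -0.1, 0.2]
gripper_width: 0.362
finger_force: 0.0
clock: 3.12
tcp_pos: [0.4956, -0.1886, 0.0649]
eef_rot: [3.142, -0.001, -2.854]
ft_force: [-2.4, -0.5, 1.7]
gripper_width: 0.361
finger_force: 1.2
```

```bash
python3 -m jog '[[[0,0,0],[-0.4,-0.12,-0.2],3.4],[[0,0,0],[-0.4,-0.12,-0.4],3.4],[[0,0,0],[0,0,-0.4],3.4],[[0,0,0],[0.4,0.12,-0.4],3.4],[[0,0,0],[0.8,0.24,-0.4],3.4]]'
python3 -m jog '[[[0,0,0],[0.5,0.15,0],3.4],[[0,0,0],[1,0.3,0],3.4],[[0,0,0],[1.5,0.44,0],3.4],[[0,0,0],[2,0.59,0],3.4],[[0,0,0],[2.5,0.74,0],3.4]]'
python3 - <<'E'
from h import *
c=eyes.capture("side"); cv2.imwrite("pics/side2.png",cv2.resize(c["color"][200:380,220:490],None,fx=2.9,fy=2.9))
E
```

```text
clock: 3.53
tcp_pos: [0.5028, -0.1862, 0.0602]
eef_rot: [3.141, -0.001, -2.855]
ft_force: [-1.8, 0.2, -1.1]
gripper_width: 0.366
finger_force: 0.5
clock: 3.95
tcp_pos: [0.5286, -0.1789, 0.0605]
eef_rot: [3.141, -0.0, -2.855]
ft_force: [-0.4, -0.6, -0.1]
gripper_width: 0.36
finger_force: 0.5
```

View pics/side2.png

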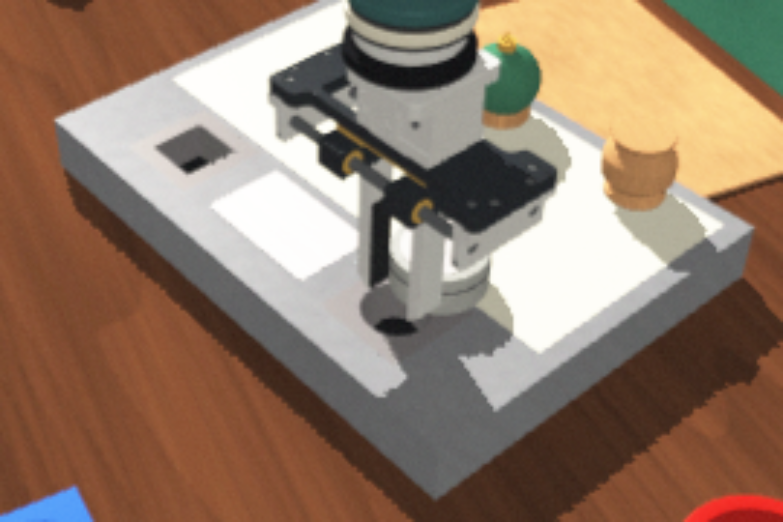

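The round well is now showing at crop (390,310), and the tin at (450,270) is sliding flat between both fingertips. I'll push it 45 mm further, then back off and lift.

```bash
python3 -m jog '[[[0,0,0],[0.5,0.15,0],3.4],[[0,0,0],[1,0.3,0],3.4],[[0,0,0],[1.5,0.44,0],3.4],[[0,0,0],[2,0.59,0],3.4],[[0,0,0],[2.5,0.74,0],3.4]]'
python3 -m jog '[[[0,0,0],[0.5,0.15,0],3.4],[[0,0,0],[1,0.3,0],3.4],[[0,0,0],[1.4,0.41,0],3.4],[[0,0,0],[1.7,0.5,0],3.4],[[0,0,0],[1.8,0.53,0],3.4]]'
python3 -m jog '[[[0,0,0],[-1.5,-0.44,0],3.4],[[0,0,0],[-3,-0.88,0],3.4],[[0,0,0],[-4.5,-1.32,2],3.4],[[0,0,0],[-4.5,-1.32,5],0],[[0,0,0],[-4.5,-1.32,7],0]]'
python3 -m jog '[[[0,0,0],[-3,-0.9,1],0],[[0,0,0],[-6,-1.8,1],0],[[0,0,0],[-9,-2.7,1],0],[[0,0,0],[-12,-3.5,1],0],[[0,0,0],[-12,-3.5,1],0]]'
python3 - <<'E'
from h import *
for n in("side","top"):
    c=eyes.capture(n); 
    if n=="side": cv2.imwrite("pics/side3.png",cv2.resize(c["color"][200:380,220:490],None,fx=2.9,fy=2.9))
    else: cv2.imwrite("pics/top3.png",cv2.resize(c["color"][130:310,240:460],None,fx=3.5,fy=3.3))
    np.save(n+"3.npy",c,allow_pickle=True)
E
```

```text
clock: 4.42
tcp_pos: [0.5535, -0.1715, 0.0607]
eef_rot: [-3.142, -0.0, -2.855]
ft_force: [-1.6, 0.7, 0.3]
gripper_width: 0.361
finger_force: 0.7
clock: 4.83
tcp_pos: [0.5715, -0.1662, 0.0607]
eef_rot: [-3.142, 0.0, -2.855]
ft_force: [-1.3, -0.3, 0.9]
gripper_width: 0.36
finger_force: 0.9
clock: 5.25
tcp_pos: [0.5261, -0.1797, 0.1324]
eef_rot: [-3.141, 0.002, -2.856]
ft_force: [1.6, -0.3, 0.5]
gripper_width: 0.254
finger_force: 0.0
clock: 5.67
tcp_pos: [0.4026, -0.2152, 0.1407]
eef_rot: [-3.141, -0.001, -2.858]
ft_force: [-0.3, 0.2, -0.7]
gripper_width: 0.005
finger_force: 0.0
```

View pics/side3.png

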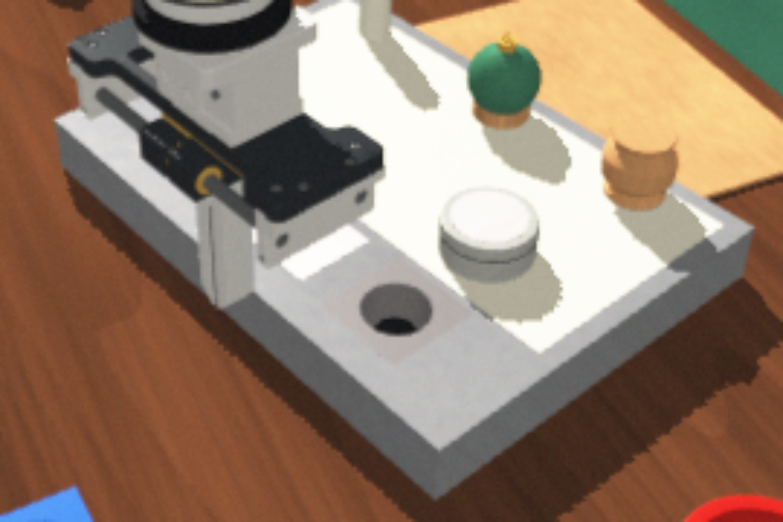

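View pics/top3.png

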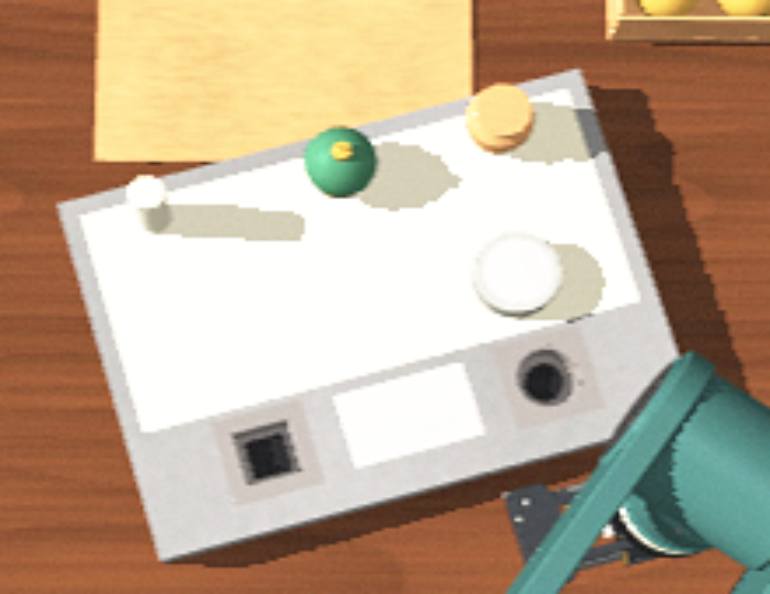

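Both crops show the round well open: side crop (396,310), top crop (545,377). The tin lies flat, well clear of it, at top crop (518,273). Now I'll get the mouth centre from both views.

```bash
python3 - <<'E'
from h import *
for n,(cu,cv),(r0,c0),f in(("side",(356.6,306.9),(0,0),1),("top",(395.7,244.2),(0,0),1)):
    c=np.load(n+"3.npy",allow_pickle=True).item(); print(n,"eye",ray(c,(cu,cv),.045))
    g=c["color"].max(2); m=np.zeros_like(g); w=16; y,x=int(cv),int(cu)
    m[y-w:y+w,x-w:x+w]=g[y-w:y+w,x-w:x+w]<(135)
    k=max(cv2.findContours(m,0,2)[0],key=cv2.contourArea); W=np.array([ray(c,p,.045)[:2] for p in k[:,0]]).astype(np.float32)
    print(cv2.minEnclosingCircle(W), W.min(0),W.max(0),"pred",proj(c,[.5261,-.1818,.045]))
    P=pts(c)
    t=(P[...,2]>.07)&(P[...,2]<.082)&(np.hypot(P[...,0]-.606,P[...,1]+.155)<.05); print("tin",P[t].mean(0))
E
```

```text
side eye [ 0.52623842 -0.18251432  0.045     ]
((0.5265257954597473, -0.18080414831638336), 0.02380676008760929) [ 0.5041817  -0.20439866] [ 0.5486736  -0.15762313] pred [356.36070876 306.67226873]
tin [ 0.60367318 -0.15964192  0.07562526]
top eye [ 0.52574071 -0.18123942  0.045     ]
((0.5264801383018494, -0.18122971057891846), 0.022330299019813538) [ 0.50494236 -0.19792935] [ 0.5477482  -0.16084708] pred [395.91009196 244.06694148]
tin [ 0.60551367 -0.15612367  0.0748466 ]
```

All estimates agree on the mouth at (0.526,-0.181), and the tin is 80 mm away from it. Now I'll go above the well with the fingers shut.

```bash
python3 -m jog '[[[0,0,0],[3.5,1,0],0],[[0,0,0],[7,2,0],0],[[0,0,0],[10.5,2.9,0],0],[[0,0,0],[12.4,3.4,0],0],[[0,0,0],[12.4,3.4,0],0]]'
python3 -m jog '[[[0,0,0],[0,0,-2],0],[[0,0,0],[0,0,-4],0],[[0,0,0],[0,0,-6],0],[[0,0,0],[0,0,-7],0],[[0,0,0],[0,0,-7],0]]'
```

```text
clock: 6.18
tcp_pos: [0.5345, -0.1784, 0.1397]
eef_rot: [3.141, 0.002, -2.85]
ft_force: [-0.1, 0.5, 0.1]
gripper_width: 0.005
finger_force: 0.0
clock: 6.6
tcp_pos: [0.5281, -0.1795, 0.0673]
eef_rot: [3.137, -0.005, -2.855]
ft_force: [0.4, 0.6, 0.1]
gripper_width: 0.001
finger_force: 0.0
```

```bash
python3 -m jog '[[[0,0,0],[-0.15,-0.15,0],0],[[0,0,0],[-0.15,-0.15,-1],0],[[0,0,0],[-0.15,-0.15,-2],0],[[0,0,0],[-0.15,-0.15,-3],0],[[0,0,0],[-0.15,-0.15,-3],0]]'
python3 -m jog '[[[0,0,0],[0,0,-0.3],0],[[0,0,0],[0,0,-0.6],0],[[0,0,0],[0,0,-0.8],0],[[0,0,0],[0,0,-0.8],0],[[0,0,0],[0,0,-0.8],0]]'
```

```text
clock: 7.02
tcp_pos: [0.5269, -0.1814, 0.038]
eef_rot: [3.139, -0.003, -2.855]
ft_force: [-0.0, -0.3, -1.0]
gripper_width: 0.006
finger_force: 0.0
clock: 7.43
tcp_pos: [0.5286, -0.1821, 0.0327]
eef_rot: [-3.142, 0.0, -2.855]
ft_force: [1.0, 0.2, 0.2]
gripper_width: 0.003
finger_force: 0.0
```

```bash
python3 -m jog '[[[0,0,0],[0,0,-0.1],0],[[0,0,0],[0,0,-0.2],0],[[0,0,0],[0,0,-0.3],0],[[0,0,0],[0,0,-0.4],0],[[0,0,0],[0,0,-0.4],0]]'
python3 -m jog '[[[0,0,0],[0,0,-0.1],0],[[0,0,0],[0,0,-0.2],0],[[0,0,0],[0,0,-0.3],0],[[0,0,0],[0,0,-0.3],0],[[0,0,0],[0,0,-0.3],0]]'
```

```text
clock: 7.85
tcp_pos: [0.5288, -0.1822, 0.029]
eef_rot: [-3.141, 0.001, -2.855]
ft_force: [-0.5, 0.3, 2.7]
gripper_width: 0.005
finger_force: 1.3
clock: 8.27
tcp_pos: [0.5289, -0.1822, 0.026]
eef_rot: [-3.141, 0.001, -2.855]
ft_force: [0.4, -0.5, 4.7]
gripper_width: 0.003
finger_force: 2.2
```

```bash
python3 -m jog '[[[0,0,0],[0,0,-0.05],0],[[0,0,0],[0,0,-0.1],0],[[0,0,0],[0,0,-0.15],0],[[0,0,0],[0,0,-0.15],0],[[0,0,0],[0,0,-0.15],0]]'
```

```text
clock: 8.68
tcp_pos: [0.5289, -0.1822, 0.0252]
eef_rot: [-3.141, 0.001, -2.855]
ft_force: [-1.7, 0.6, 7.6]
gripper_width: 0.006
finger_force: 4.1
```

The force rose past the spring's 5 N while the travel stopped, so the key is fully down. I'll withdraw straight up, move away and check.

```bash
python3 -m jog '[[[0,0,0],[0,0,0.6],0],[[0,0,0],[0,0,2],0],[[0,0,0],[0,0,5],0],[[0,0,0],[0,0,8],0],[[0,0,0],[0,0,11],0]]'
python3 -m jog '[[[0,0,0],[-3,-0.9,3],0],[[0,0,0],[-6,-1.8,4],0],[[0,0,0],[-9,-2.7,4],0],[[0,0,0],[-12,-3.5,4],0],[[0,0,0],[-12,-3.5,4],0]]'
python3 - <<'E'
from h import *
c=eyes.capture("side"); P=pts(c)
t=(P[...,2]>.07)&(P[...,2]<.082)&(np.hypot(P[...,0]-.606,P[...,1]+.155)<.05); print("tin",P[t].mean(0),P[t][:,2].std())
cv2.imwrite("pics/side4.png",c["color"]); print(arm.read_state()["ft_force"])
E
```

```text
clock: 9.1
tcp_pos: [0.5273, -0.1815, 0.1336]
eef_rot: [3.139, -0.003, -2.855]
ft_force: [2.0, -0.3, 0.1]
gripper_width: 0.004
finger_force: 0.0
clock: 9.52
tcp_pos: [0.4042, -0.2175, 0.1734]
eef_rot: [3.14, -0.004, -2.858]
ft_force: [-0.0, 0.6, -0.2]
gripper_width: 0.002
finger_force: 0.0
tin [ 0.60359962 -0.15969177  0.07561365] 0.001518208285383802
[-0.48111364  0.62854507  0.29017843]
```

View pics/side4.png

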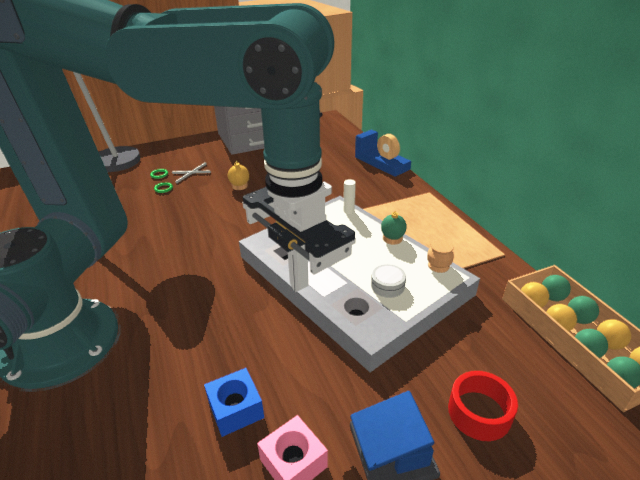

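The tin lies flat at (389,278), clear of the open well at (356,307). The bystanders in view are where they were, and the robot touches nothing.

```bash
python3 -c "
from plant import arm
print(arm.finish_job())"
```

```text
the job is handed in; nothing more can be done
None
```

I handed the job in: the tin was slid about 80 mm clear of the round well and lies flat, and the round key was pressed to its stop (7.6 N) and then released; no verdict came back.

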